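Weigh two hammer-head castings and set up the sounder one in the filing jig

ROBOT

A 6-joint arm with a two-finger parallel gripper is mounted at the origin on the work surface. World frame = base frame: x ahead of the robot, y to its left, z up, the work surface at z = 0. Lengths are in m, angles in rad, forces in N, time in s.
With the tool pointing down it reaches from about 0.3 to 0.875 m from the base axis. Payload 6.4 kg.
Tool frame: the origin (TCP) lies midway between the tips of the shut fingers; the grasp point (between the pads) lies 19 mm behind it; z points along the fingers, y is the direction in which the jaws open and shut (so a half turn about z gives the same grasp; the last joint's range is limited). The gripper opens to 85 mm and grips with 20 to 120 N. Pads are 22 mm wide; open, the fingers measure 114 mm over their backs; the gripper's body (76 mm by 85 mm) begins 54 mm behind the grasp point. The pads swing forward as they close: fully open they stand 13 mm farther back than shut.
Start: joints at [-1.552, 0.181, 1.607, -0, 1.354, -0.206], TCP at [0.128, -0.561, 0.231] pointing down, gripper open.
Joint ranges: [-2.99, 2.99], [-0.89, 2.07], [0.3, 2.58], [-1.14, 4.28], [0, 2.63], [-3.12, 3.12]. Speed limits (rad/s): [2.57, 2.57, 3.01, 3.14, 3.14, 3.14].

INTERFACE

Orientations are given as a unit quaternion [w, x, y, z].
In Python, from bench import ctrl gives the robot as it stands. The module is installed in compiled form; this text tells all that it offers.
- The arm moves only by the tool arm_command, never from a script. Its argument "plan" is one flat list of numbers, 4 for each row, row after row: the shift along the tool's x, y, z in mm, then the turn about the tool's z in rad. A call has 1 to 20 rows; each row shifts and turns the commanded pose from where the row before left it, along the tool's axes as they then stand; what a row does not reach is not made up. A row lasts 1/10 s, in which the tool goes at most 50 mm and 8.59 degrees, less where a joint would pass 70% of its speed; a pose out of reach is approached as far as the arm can. A call is refused whole if a number of a shift passes 50 or a number of a turn 0.15, either way. A call with a gripper value outside its range is refused whole. "grip" is the opening, from 0 (shut) to 1 (fully open), set as the call begins (left out, the last holds). The fingers move at their own pace and stop on an object; the grip force is fixed at half the most. Time passes only in rows, so rows that do not move let the fingers close. It gives the time, the measured TCP pose, the force and the opening at its end, in the units of the state.
- ctrl.get_obs(): the state, without advancing time (a new reading comes with each control period).
- ctrl.camera(name): name is "scene" or "top" or "wrist"; returns a dict with "color" (420x560x3 uint8, red, green, blue), "camera_matrix" (3x3 intrinsics, pixels), "eye" and "attitude" of the camera in the world; the wrist camera has in their place "T_tool_cam" (4x4, takes a point from camera to tool coordinates, whose origin is the TCP and whose axes are the flange's). Camera axes: x right, y up, looking along -z (the intrinsics and any distortion apply to the point x, -y, -z); pixel columns grow to the right and rows downward; lengths in m; the calibration is good to about 2 mm. A picture is of the moment at which its call begins: read the wrist's pose just before it. There is no depth.
- ctrl.hand_in(): hands the job in, once; it reports no verdict.
The state is a dict: "time_s": time; "q": joint angles; "dq": joint speeds; "joint_efforts": joint torques, N m; "eef_pos": TCP position; "eef_rot": TCP orientation; "wrist_force": force on the tool from outside, world axes, zero at the start; "torque": the same for the moment, N m; "opening": opening from 0.0 (shut) to 1.0 (fully open).
Only numpy, scipy, OpenCV 4.12 (cv2) and the standard library are available. Lean on these libraries where they do the work, as an engineer would, in place of code of your own. Each camera call takes 0.05 s, during which the arm holds its last target. There are 200 camera calls.

TASK

Two like hammer-head castings lie on the bench: set one down gently on each pan of the balance, let go and let it tip to find the heavier (sounder) one. Take the heavier one straight from its low pan, lay it lengthwise in the channel of the filing jig and slide it along until it bears firmly, but not hard, against the stop; leave it there against the stop, let go, and leave the lighter one on its pan. Do not knock or press hard on the balance or the stop, and leave the other things on the bench where they are.

Things in the scene. Friction and masses are not known exactly. Their poses are not given: they have to be found in the camera images.
- head_1_center (a point): centre (15 mm above the underside) of one cast-iron hammer head without handle (280 to 520 g, either may be heavier), lying flat. 84 mm long along its x (ends 42 mm from the centre: round striking face at +x, narrow peen at -x), 30 mm wide in y, 30 mm tall in z; its middle 40 mm is a plain square block with flat upright sides to grip across y. Either end may face the stop
- head_2_center (a point): centre (15 mm above the underside) of the other cast-iron hammer head without handle (280 to 520 g, either may be heavier), lying flat. 84 mm long along its x (ends 42 mm from the centre: round striking face at +x, narrow peen at -x), 30 mm wide in y, 30 mm tall in z; its middle 40 mm is a plain square block with flat upright sides to grip across y. Either end may face the stop
- pan_left_top (a point): centre of the upper face of the left pan (+y end) of the balance, a level rubber-lined steel plate 120 mm in x, 110 mm in y, with a lip 4 mm high round its edge; moves up and down with the pan. The frame is the balance's: z up, y from the right pan to the left (centres 240 mm apart). Nothing stands above the pans; the pan's face is 92 mm above the bench when the balance is level
- pan_right_top (a point): centre of the upper face of the right pan (-y end) of the balance, a level rubber-lined steel plate 120 mm in x, 110 mm in y, with a lip 4 mm high round its edge; moves up and down with the pan. The frame is the balance's: z up, y from the right pan to the left (centres 240 mm apart). Nothing stands above the pans; the pan's face is 92 mm above the bench when the balance is level
- pan_left (a joint): height of the left pan from level, m, positive up, about -0.012 (left down on its rubber buffer, which yields 1 mm or so) to +0.012 (right side down); the right pan moves exactly opposite. Frictionless, damped (20 N s/m): goes to a stop within a second or so for any clear difference in weight, a few seconds for some grams; stays near 0 while empty. Not to be loaded with more than 25 N on a pan
- jig_mouth (a point): point on the floor, mid-width, of the straight open-topped channel of the filing jig, a fixed rusty steel block 240 mm long in x, 90 mm wide; the floor is 30 mm above the bench, 34 mm wide between walls 14 mm thick and 8 mm high above it. x points along the channel to the stop. A casting centred here lies well short of the stop. The block's open near end is 55 mm behind this point
- jig_far (a point): point on the channel's floor, mid-width, at the far end of the filing jig, 185 mm ahead of jig_mouth, same axes. The stop, a rubber-faced steel plate 12 mm thick, 24 mm high with a 6 mm screw head on top, stands across the channel, screwed fast with its face anywhere from 40 to 85 mm short of this point: where is not measured and must be felt for. A push of 5 to 15 N is firm, over 25 N too much
- hammer: bystander: hammer; to be left alone
- screwdriver: bystander: screwdriver; to be left alone
- tin: bystander: round tin, 68 mm across, 80 mm tall; to be left alone
- collar: bystander: small steel collar, 22 mm across, 14 mm high, between the two castings; to be left alone
- packer: bystander: wooden packing block, 90 x 40 x 25 mm; to be left alone
- brush: bystander: hand brush; to be left alone
Mind the look-alikes: they are no part of the job. Leave any orange or red look-alike of the part that bears head_1_center alone.

How it is judged:
On the way, in this order (a step that is already met when the one before it is completed fails the run):
1. one casting rests on each pan, let go, and the balance has tipped (((horizontal distance between head_1_center and pan_left_top below 0.05 m and z of head_1_center in the frame of pan_left_top between 0.01 and 0.02 m and horizontal distance between head_2_center and pan_right_top below 0.05 m and z of head_2_center in the frame of pan_right_top between 0.01 and 0.02 m) or (horizontal distance between head_1_center and pan_right_top below 0.05 m and z of head_1_center in the frame of pan_right_top between 0.01 and 0.02 m and horizontal distance between head_2_center and pan_left_top below 0.05 m and z of head_2_center in the frame of pan_left_top between 0.01 and 0.02 m)) and contact force between each of head_1, head_2 and the fingers below 0.05 N and (value of joint pan_left below -0.003 m or value of joint pan_left above 0.003 m)), for 0.3 s.
2. the casting on the low pan is gripped while the other still lies on the high pan (((horizontal distance between head_1_center and pan_left_top below 0.05 m and z of head_1_center in the frame of pan_left_top between 0.01 and 0.02 m and horizontal distance between head_2_center and pan_right_top below 0.05 m and z of head_2_center in the frame of pan_right_top between 0.01 and 0.02 m and value of joint pan_left below -0.003 m and contact force between head_1 and the fingers above 2 N and contact force between head_2 and the fingers below 0.05 N) or (horizontal distance between head_1_center and pan_right_top below 0.05 m and z of head_1_center in the frame of pan_right_top between 0.01 and 0.02 m and horizontal distance between head_2_center and pan_left_top below 0.05 m and z of head_2_center in the frame of pan_left_top between 0.01 and 0.02 m and value of joint pan_left above 0.003 m and contact force between head_1 and the fingers above 2 N and contact force between head_2 and the fingers below 0.05 N) or (horizontal distance between head_2_center and pan_left_top below 0.05 m and z of head_2_center in the frame of pan_left_top between 0.01 and 0.02 m and horizontal distance between head_1_center and pan_right_top below 0.05 m and z of head_1_center in the frame of pan_right_top between 0.01 and 0.02 m and value of joint pan_left below -0.003 m and contact force between head_2 and the fingers above 2 N and contact force between head_1 and the fingers below 0.05 N) or (horizontal distance between head_2_center and pan_right_top below 0.05 m and z of head_2_center in the frame of pan_right_top between 0.01 and 0.02 m and horizontal distance between head_1_center and pan_left_top below 0.05 m and z of head_1_center in the frame of pan_left_top between 0.01 and 0.02 m and value of joint pan_left above 0.003 m and contact force between head_2 and the fingers above 2 N and contact force between head_1 and the fingers below 0.05 N))), for 0.05 s.
3. that casting, flat in the channel, is pressed against the stop with 4 N or more (((y of head_1_center in the frame of jig_mouth between -0.004 and 0.004 m and z of head_1_center in the frame of jig_mouth between 0.012 and 0.021 m and angle between the x axis of head_1_center and the x axis of jig_mouth, either way round below 0.07 rad and contact force between head_1 and jig_stop above 4 N) or (y of head_2_center in the frame of jig_mouth between -0.004 and 0.004 m and z of head_2_center in the frame of jig_mouth between 0.012 and 0.021 m and angle between the x axis of head_2_center and the x axis of jig_mouth, either way round below 0.07 rad and contact force between head_2 and jig_stop above 4 N))), for 0.1 s.
At the end, for the whole second after the job is handed in: The heavier casting lies flat in the jig's channel (within 4 mm of its middle line, 0.07 rad of its direction), its end within 2.5 mm of the stop; the lighter lies on one of the pans (centre within 50 mm of the pan's centre); both are released and at rest (((y of head_1_center in the frame of jig_mouth between -0.004 and 0.004 m and z of head_1_center in the frame of jig_mouth between 0.012 and 0.018 m and angle between the x axis of head_1_center and the x axis of jig_mouth, either way round below 0.07 rad and horizontal distance between head_1_center and stop_face below 0.0445 m and ((horizontal distance between head_2_center and pan_left_top below 0.05 m and z of head_2_center in the frame of pan_left_top between 0.01 and 0.02 m and contact force between head_2 and pan_left above 0.5 N) or (horizontal distance between head_2_center and pan_right_top below 0.05 m and z of head_2_center in the frame of pan_right_top between 0.01 and 0.02 m and contact force between head_2 and pan_right above 0.5 N))) or (y of head_2_center in the frame of jig_mouth between -0.004 and 0.004 m and z of head_2_center in the frame of jig_mouth between 0.012 and 0.018 m and angle between the x axis of head_2_center and the x axis of jig_mouth, either way round below 0.07 rad and horizontal distance between head_2_center and stop_face below 0.0445 m and ((horizontal distance between head_1_center and pan_left_top below 0.05 m and z of head_1_center in the frame of pan_left_top between 0.01 and 0.02 m and contact force between head_1 and pan_left above 0.5 N) or (horizontal distance between head_1_center and pan_right_top below 0.05 m and z of head_1_center in the frame of pan_right_top between 0.01 and 0.02 m and contact force between head_1 and pan_right above 0.5 N)))) and linear speed of each of head_1, head_2 below 0.01 m/s and contact force between each of head_1, head_2 and the fingers below 0.05 N); the robot touches nothing.
It fails at once if a pan is loaded with more than 25 N (contact force between anything else and pan_left above 25 N or contact force between anything else and pan_right above 25 N).
It fails at once if the stop is pushed with more than 25 N (contact force between anything else and jig_stop above 25 N).
It fails at once if a bystander is moved by more than 30 mm (distance of any of hammer, screwdriver, tin, collar, packer, brush from where it was at the start of the episode above 0.03 m).
It also fails if it takes over 72 s, if anything falls off the work surface, if the arm or the gripper's body presses on something with over 40 N, if the wrist force passes 120 N, or if a joint passes its speed limit or range.

## Working session

There is one attempt and no reset: what is moved stays moved. The work goes in short steps, Python scripts to look and compute and a tool call to move; the robot and the scene stay as the last step left them, time stands still between calls to the robot, and variables do not carry over. Pictures are saved under pics/ and viewed, about 8 in all and at most 12, crops included, and the job is handed in when it is done.

Besides the shell and the picture viewer there is one more tool, called after "Call:" as name(argument=value, ...), one argument or row to a line, values as JSON. arm_command: Moves the arm, as the interface text tells. Its arguments: {"type":"object","properties":{"plan":{"type":"array","items":{"type":"number"}},"grip":{"type":"number"}},"required":["plan"]}

```bash
mkdir -p pics
python3 - <<'E'
from bench import ctrl
import cv2,numpy as np,pickle
o=ctrl.get_obs();print(o)
d={}
for n in("scene","top"):
    c=ctrl.camera(n);d[n]=c;cv2.imwrite(f"pics/{n}0.png",c["color"][:,:,::-1])
    print(n,{k:np.round(v,4).tolist() for k,v in c.items() if k!="color"})
pickle.dump(d,open("d0.pkl","wb"))
E
```

```text
{'time_s': 0.0, 'q': array([-1.55228758e+00,  1.81543168e-01,  1.60800663e+00,  1.72857397e-05,
        1.35379236e+00, -2.06269641e-01]), 'dq': array([ 0.00071766, -0.00227309,  0.00043977,  0.00044132,  0.00015717,
        0.00017475]), 'joint_efforts': array([-1.18215066e-03, -4.44865394e+01, -3.51340055e+01, -1.90440837e-04,
        9.07080132e-03,  2.06672115e-05]), 'eef_pos': array([ 0.12819101, -0.55996563,  0.23038362]), 'eef_rot': array([-8.70109833e-04,  9.93690809e-01,  1.12150841e-01,  9.04029908e-05]), 'wrist_force': array([ 1.07177521,  0.32216215, -0.22810476]), 'torque': array([-0.01018338,  0.0234097 , -0.00183394]), 'opening': 0.9990583295061574}
scene {'camera_matrix': [[467.8098, 0.0, 275.7583], [0.0, 467.8098, 214.8133], [0.0, 0.0, 1.0]], 'eye': [1.1901, -0.6112, 0.8126], 'attitude': [0.8267, 0.3704, 0.1763, 0.3851]}
top {'camera_matrix': [[545.1394, 0.0, 276.3776], [0.0, 545.1394, 203.4414], [0.0, 0.0, 1.0]], 'eye': [0.4391, -0.0897, 1.6479], 'attitude': [-0.6979, -0.0274, 0.0192, 0.7154]}
```

View pics/top0.png

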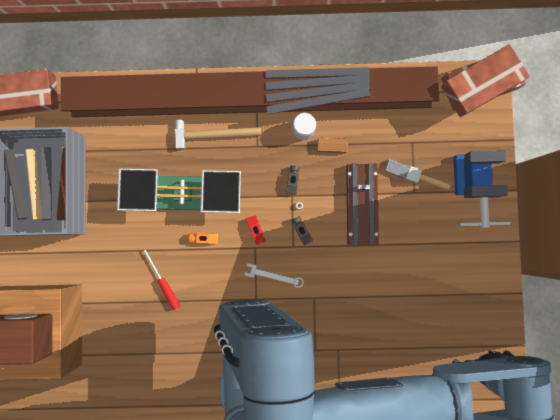

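View pics/scene0.png

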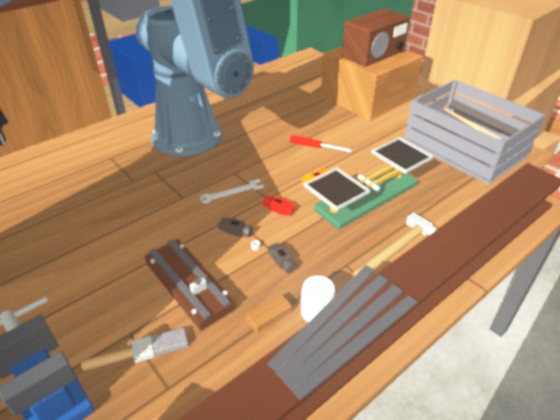

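The top view shows the dark castings at about (292,180) and (302,230), with the collar at (299,206) between them. The pans are at (138,190) and (221,191). The jig runs along x at about (362,205), with its stop near (364,187). The red and orange look-alikes are at (256,229) and (204,238). In the scene view the castings are at (236,227) and (281,257), and the pans at (403,155) and (336,188).

```bash
cat > h.py <<'E'
import numpy as np,cv2,pickle
from scipy.spatial.transform import Rotation as R
def Rq(q): return R.from_quat([q[1],q[2],q[3],q[0]]).as_matrix()
def pose(c,obs=None):
    if "eye" in c: return Rq(c["attitude"]),np.array(c["eye"])
    T=np.array(c["T_tool_cam"]);Rt=Rq(obs["eef_rot"])
    return Rt@T[:3,:3],Rt@T[:3,3]+obs["eef_pos"]
def ray(c,uv,obs=None):
    Rc,e=pose(c,obs);K=c["camera_matrix"]
    D=c.get("distortion")
    u=cv2.undistortPoints(np.float64(uv).reshape(-1,1,2),K,D).reshape(-1,2)
    return e,np.c_[u[:,0],-u[:,1],-np.ones(len(u))]@Rc.T
def plane(c,uv,z,obs=None):
    e,d=ray(c,uv,obs);return e+d*((z-e[2])/d[:,2])[:,None]
def tri(*rays):
    A=0;b=0
    for e,d in rays:
        d=d/np.linalg.norm(d);P=np.eye(3)-np.outer(d,d);A=A+P;b=b+P@e
    p=np.linalg.solve(A,b)
    return p,[np.linalg.norm((np.eye(3)-np.outer(d,d)/(d@d))@(p-e)) for e,d in rays]
def blobs(img,mask,amin,roi=None):
    m=mask.astype(np.uint8)
    if roi: z=np.zeros_like(m);a,b,c,d=roi;z[b:d,a:c]=m[b:d,a:c];m=z
    m=cv2.morphologyEx(m,cv2.MORPH_OPEN,np.ones((2,2),np.uint8))
    cs,_=cv2.findContours(m,cv2.RETR_EXTERNAL,cv2.CHAIN_APPROX_NONE)
    return [c for c in cs if cv2.contourArea(c)>=amin]
E
python3 - <<'E'
from h import *
d=pickle.load(open("d0.pkl","rb"))
print([k for k in d["top"]])
B={}
for n,rois in(("top",dict(h1=(275,155,310,200),h2=(285,212,325,250),pl=(115,165,160,215),pr=(198,165,245,215))),("scene",dict(h2=(212,210,255,240),h1=(260,238,302,275),pr=(295,160,375,215),pl=(365,130,440,175)))):
    im=d[n]["color"].astype(int)
    for k,r in rois.items():
        cs=blobs(im,im.max(2)<95 if k[0]=="h" else im.max(2)<60,30,r)
        for c in cs:
            M=cv2.moments(c);ce=(M["m10"]/M["m00"],M["m01"]/M["m00"])
            print(n,k,cv2.contourArea(c),np.round(ce,1),[np.round(x,1) for x in cv2.minAreaRect(c)]);B[n,k]=ce
            if n=="top":
                z=.03 if k[0]=="h" else .092
                print("  ",plane(d[n],cv2.boxPoints(cv2.minAreaRect(c)),z).round(4).tolist())
for k in("h1","h2","pl","pr"):
    rs=[(lambda e,q:(e,q[0]))(*ray(d[n],[B[n,k]])) for n in("top","scene")]
    print(k,tri(*rs))
t=cv2.resize(d["top"]["color"][150:255,110:390],None,fx=2.85,fy=2.85,interpolation=cv2.INTER_CUBIC)
cv2.imwrite("pics/topcrop.png",t[:,:,::-1])
E
```

```text
['color', 'camera_matrix', 'eye', 'attitude']
top h1 69.0 [291.8 190.5] [array([291.5, 190.5]), array([9., 9.]), np.float64(90.0)]
   [[0.5973, -0.1052, 0.03], [0.5966, -0.132, 0.03], [0.5697, -0.1312, 0.03], [0.5704, -0.1045, 0.03]]
top h1 43.0 [293.1 180. ] [array([292.5, 180. ]), array([8., 7.]), np.float64(90.0)]
   [[0.6271, -0.1119, 0.03], [0.6266, -0.1328, 0.03], [0.6026, -0.1321, 0.03], [0.6032, -0.1113, 0.03]]
top h2 243.5 [302.2 232.4] [array([300.4, 232.1]), array([28.4, 14.9]), np.float64(61.7)]
   [[0.4867, -0.1028, 0.03], [0.5067, -0.1422, 0.03], [0.4317, -0.18, 0.03], [0.4118, -0.1406, 0.03]]
top pl 1140.5 [138.2 190.2] [array([138.2, 190.2]), array([33. , 36.7]), np.float64(2.0)]
   [[0.5402, 0.3728, 0.092], [0.6459, 0.3685, 0.092], [0.6401, 0.2733, 0.092], [0.5345, 0.278, 0.092]]
top pr 1164.5 [221.6 192. ] [array([221.5, 192. ]), array([36., 33.]), np.float64(90.0)]
   [[0.6319, 0.1302, 0.092], [0.6295, 0.0353, 0.092], [0.5259, 0.0373, 0.092], [0.5283, 0.1318, 0.092]]
scene h2 184.5 [231.6 225.8] [array([232., 226.]), array([21.5, 12.6]), np.float64(18.4)]Traceback (most recent call last):
  File "<stdin>", line 16, in <module>
KeyError: ('scene', 'h1')
```

Call:
arm_command(
  plan=[0, 0, 0, 0.1125, 0, 0, 0, 0.1125, 25, -35, -6, 0, 25, -35, -6, 0, 25, -35, -6, 0, 25, -35, -6, 0, 25, -35, -6, 0, 25, -35, -6, 0, 25, -35, -6, 0, 25, -35, -6, 0, 25, -35, -6, 0, 25, -35, -6, 0, 25, -35, -6, 0, 25, -35, -6, 0, 0, 0, 0, 0, 0, 0, 0, 0],
)

```text
time_s: 1.7
eef_pos: [0.4285, -0.1396, 0.303]
eef_rot: [0.0, 1.0, 0.001, -0.0]
wrist_force: [0.4, -0.9, 0.8]
opening: 1.003
```

Run:
```python
from h import *
from bench import ctrl
o=ctrl.get_obs();c=ctrl.camera("wrist");print({k:np.round(v,4).tolist() for k,v in c.items() if k!="color"})
print(o["eef_pos"],o["eef_rot"],o["wrist_force"],o["time_s"])
pickle.dump((o,c),open("w1.pkl","wb"));cv2.imwrite("pics/w1.png",c["color"][:,:,::-1])
```

```text
{'camera_matrix': [[297.1498, 0.0, 283.4333], [0.0, 297.1498, 209.415], [0.0, 0.0, 1.0]], 'T_tool_cam': [[-0.0004, 0.9644, 0.2644, 0.0672], [1.0, 0.0006, -0.0006, -0.0001], [-0.0007, 0.2644, -0.9644, -0.1431], [0.0, 0.0, 0.0, 1.0]]}
[ 0.42845512 -0.13962403  0.30302627] [ 9.50396827e-06  9.99998982e-01  1.39573676e-03 -2.95169860e-04] [ 0.43660082 -0.9178102   0.80485794] 1.7
```

View pics/w1.png

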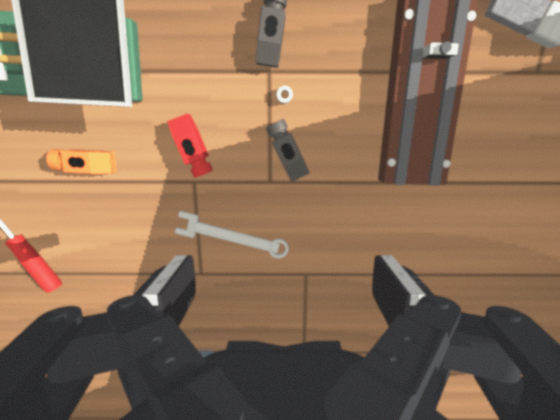

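The wrist view shows the near casting at (288,150) with its round face at top left (278,128). The far casting is at (270,30), the collar at (285,94), the jig channel around (430,100) and its stop at (443,48). The right pan is at (75,50). I'll take a second view from further forward.

Call:
arm_command(
  plan=[25, 0, 0, 0, 25, 0, 0, 0, 25, 0, 0, 0, 25, 0, 0, 0, 0, 0, 0, 0, 0, 0, 0, 0],
)

```text
time_s: 2.35
eef_pos: [0.5274, -0.1418, 0.3024]
eef_rot: [-0.0, 1.0, -0.001, -0.001]
wrist_force: [-0.4, 0.4, -0.5]
opening: 1.003
```

```bash
cat > look.py <<'E'
from h import *
from bench import ctrl
def snap(n):
    o=ctrl.get_obs();c=ctrl.camera("wrist");pickle.dump((o,c),open(n+".pkl","wb"));cv2.imwrite(f"pics/{n}.png",c["color"][:,:,::-1]);return o,c
def lab(n,th=95,amin=60):
    "dark, grey blobs: print centroid, rect"
    o,c=pickle.load(open(n+".pkl","rb"));im=c["color"].astype(int)
    m=(im.max(2)<th)&(im.max(2)-im.min(2)<25);m[250:]=0
    for k in blobs(im,m,amin):
        M=cv2.moments(k);ce=np.array([M["m10"],M["m01"]])/M["m00"];r=cv2.minAreaRect(k)
        print(n,cv2.contourArea(k),ce.round(1),np.round(r[0],1),np.round(r[1],1),round(r[2],1),"z.03:",plane(c,[r[0]],.03,o)[0].round(4),"box",plane(c,cv2.boxPoints(r),.03,o)[:,:2].round(3).tolist())
E
python3 - <<'E'
from look import *
snap("w2")
for n in("w1","w2"): lab(n)
E
```

```text
w1 65.5 [ 76.9 163. ] [ 77. 163.] [ 6. 12.] 90.0 z.03: [0.4477 0.1475 0.03  ] box [[0.452, 0.155], [0.452, 0.138], [0.444, 0.14], [0.444, 0.157]]
w1 77.0 [188.7 147.6] [188.9 147.8] [13.9  7.2] 63.4 z.03: [ 0.4689 -0.0099  0.03  ] box [[0.475, -0.002], [0.479, -0.011], [0.463, -0.018], [0.458, -0.009]]
w1 875.5 [289.6 155.2] [288.  150.9] [59.5 19.4] 64.2 z.03: [ 0.465 -0.146  0.03 ] box [[0.495, -0.116], [0.506, -0.14], [0.434, -0.177], [0.422, -0.152]]
w1 403.0 [403.8 137.3] [405.8 141.7] [12.4 86.7] 7.1 z.03: [ 0.4778 -0.3069  0.03  ] box [[0.419, -0.297], [0.534, -0.3], [0.532, -0.316], [0.417, -0.315]]
w1 1231.0 [441.9 128.3] [441.4 118.9] [129.4  33.1] 86.3 z.03: [ 0.5076 -0.3513  0.03  ] box [[0.585, -0.314], [0.587, -0.356], [0.422, -0.393], [0.418, -0.347]]
w1 201.0 [271.6  26.6] [272.  27.] [20. 12.] 90.0 z.03: [ 0.6164 -0.1252  0.03  ] box [[0.627, -0.118], [0.627, -0.133], [0.605, -0.133], [0.605, -0.118]]
w1 147.0 [508.6  24.1] [508.4  23.8] [47.   5.1] 25.9 z.03: [ 0.6207 -0.4182  0.03  ] box [[0.629, -0.389], [0.634, -0.391], [0.612, -0.448], [0.607, -0.446]]
w1 79.5 [
[... 687 characters left out ...]
  ] box [[0.42, -0.297], [0.536, -0.299], [0.534, -0.316], [0.417, -0.315]]
w2 937.0 [431.2 204.4] [433.2 195.2] [ 13. 110.] 8.5 z.03: [ 0.5007 -0.3561  0.03  ] box [[0.418, -0.345], [0.578, -0.348], [0.575, -0.366], [0.415, -0.365]]
w2 164.0 [270.  110.5] [270.  110.4] [11.5 17.5] 8.1 z.03: [ 0.6165 -0.1242  0.03  ] box [[0.607, -0.115], [0.628, -0.119], [0.626, -0.133], [0.604, -0.13]]
w2 8054.5 [ 86.6 137.7] [ 85.  138.1] [107.7  88.1] 85.1 z.03: [0.5814 0.1279 0.03  ] box [[0.645, 0.18], [0.654, 0.064], [0.512, 0.071], [0.502, 0.199]]
w2 76.0 [442.  101.7] [441.9 102.5] [ 2.6 49.6] 8.5 z.03: [ 0.6259 -0.3511  0.03  ] box [[0.595, -0.349], [0.656, -0.35], [0.656, -0.353], [0.594, -0.352]]
```

View pics/w2.png

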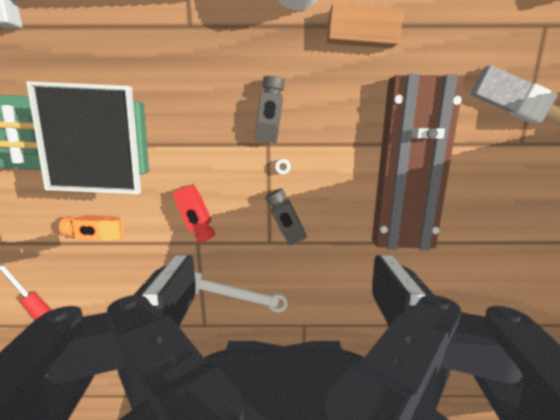

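The second view repeats the first: the near casting's eye is at (286,219), the far one's at (270,110), and the jig screws at (399,99), (457,100), (384,230) and (435,230). Next I triangulate the eyes, screws and pan.

```bash
cat > m1.py <<'E'
from look import *
W={n:pickle.load(open(n+".pkl","rb")) for n in("w1","w2")}
d=pickle.load(open("d0.pkl","rb"))
def cen(im,f,x,y,r=12):
    p=im[y-r:y+r+1,x-r:x+r+1].astype(int);m=f(p).astype(np.uint8)
    n,l,s,c=cv2.connectedComponentsWithStats(m)
    k=1+np.argmax(s[1:,4]);return c[k]+[x-r,y-r],s[k,4]
dark=lambda p:p.max(2)<45
lite=lambda p:p.min(2)>165
def T(name,f,a,b,r=12):
    A,na=cen(W["w1"][1]["color"],f,*a,r);B,nb=cen(W["w2"][1]["color"],f,*b,r)
    rs=[]
    for n,p in(("w1",A),("w2",B)):
        e,q=ray(W[n][1],[p],W[n][0]);rs.append((e,q[0]))
    p,res=tri(*rs);print(name,A.round(1),na,B.round(1),nb,p.round(4),np.round(res,4))
    return A,B
T("near eye",dark,(288,151),(286,219));T("far eye",dark,(270,27),(270,110))
for n,a,b in(("s1",(409,14),(399,99)),("s2",(471,16),(457,100)),("s3",(391,162),(384,230)),("s4",(447,163),(435,230)),("stop",(443,48),(431,133))):T(n,lite,a,b,8)
# right pan corners
P={}
for n,roi in(("w1",(15,0,140,110)),("w2",(20,75,150,200))):
    o,c=W[n];im=c["color"].astype(int);k=max(blobs(im,im.max(2)<60,500,roi),key=cv2.contourArea)
    q=cv2.approxPolyDP(k,8,True)[:,0];print(n,q.tolist());P[n]=q
# jig edges: grey strip rows in w2 and w1
for n,rows in(("w1",(60,90,120,150)),("w2",(110,150,180,210))):
    o,c=W[n];im=cv2.GaussianBlur(c["color"],(3,3),0).astype(int)
    for r in rows:
        s=im[r,370:480];sat=s[:,0]-s[:,2]
        g=np.flatnonzero(sat<22)+370
        runs=np.split(g,np.flatnonzero(np.diff(g)>1)+1);runs=[(int(x[0]),int(x[-1])) for x in runs if len(x)>5]
        if len(runs)>=2:
            i=[runs[0][1]+.5,runs[1][0]-.5];p=plane(c,[[i[0],r],[i[1],r]],.038,o);print(n,r,runs,p[:,:2].round(4).tolist(),"mid",p[:,:2].mean(0).round(4),"w",round(p[0,1]-p[1,1],4))
        else: print(n,r,runs)
E
python3 m1.py
```

```text
near eye [287.3 151. ] 103 [285.7 219.3] 100 [ 0.4648 -0.145   0.0292] [0. 0.]Traceback (most recent call last):
  File "m1.py", line 17, in <module>
    T("near eye",dark,(288,151),(286,219));T("far eye",dark,(270,27),(270,110))
                                           ~^^^^^^^^^^^^^^^^^^^^^^^^^^^^^^^^^^^
  File "m1.py", line 11, in T
    A,na=cen(W["w1"][1]["color"],f,*a,r);B,nb=cen(W["w2"][1]["color"],f,*b,r)
         ~~~^^^^^^^^^^^^^^^^^^^^^^^^^^^^
  File "m1.py", line 7, in cen
    k=1+np.argmax(s[1:,4]);return c[k]+[x-r,y-r],s[k,4]
        ~~~~~~~~~^^^^^^^^^
    return _wrapfunc(a, 'argmax', axis=axis, out=out, **kwds)
    return bound(*args, **kwds)
ValueError: attempt to get argmax of an empty sequence
```

Near eye height of 29 mm matches the text (30 mm). I'll loosen the darkness threshold for the far one.

```bash
sed -i 's/dark=lambda p:p.max(2)<45/dark=lambda p:p.max(2)<p.max(2).min()+25/; s/lite=lambda p:p.min(2)>165/lite=lambda p:p.min(2)>p.min(2).max()-60/' m1.py; python3 m1.py
```

```text
near eye [287.4 151. ] 138 [285.6 219.3] 111 [ 0.4647 -0.1451  0.0287] [0.0002 0.0002]
far eye [270.5  25.6] 187 [269.1 109.3] 147 [ 0.6179 -0.1232  0.0301] [0.0001 0.0001]
s1 [408.8  13.5] 56 [398.2  98.6] 46 [ 0.6306 -0.2921  0.033 ] [0.0002 0.0002]
s2 [471.1  15.2] 65 [456.8  99.8] 53 [ 0.629  -0.3687  0.0329] [0.0001 0.0001]
s3 [391.2 162. ] 46 [383.7 229. ] 42 [ 0.4503 -0.2891  0.0317] [0. 0.]
s4 [446.2 163.3] 52 [435.4 230. ] 46 [ 0.4488 -0.3651  0.0323] [0.0001 0.0001]
stop [449.9  50.4] 23 [438.  133.4] 30 [ 0.5867 -0.342   0.0475] [0.0005 0.0005]Traceback (most recent call last):
  File "m1.py", line 22, in <module>
    o,c=W[n];im=c["color"].astype(int);k=max(blobs(im,im.max(2)<60,500,roi),key=cv2.contourArea)
                                         ~~~^^^^^^^^^^^^^^^^^^^^^^^^^^^^^^^^^^^^^^^^^^^^^^^^^^^^
ValueError: max() iterable argument is empty
```

```bash
sed -i 's/im.max(2)<60,500,roi/im.max(2)<85,500,roi/' m1.py
cat >> m1.py <<'E'
o,c=W["w1"]
# pan corners top/w2
def corners(c,roi,th,o=None):
    im=c["color"].astype(int);k=max(blobs(im,im.max(2)<th,300,roi),key=cv2.contourArea)
    q=cv2.approxPolyDP(k,6,True)[:,0];return q[np.argsort(np.arctan2(*(q-q.mean(0)).T))].astype(float)
qt={k:corners(d["top"],r,70) for k,r in dict(l=(115,165,160,215),r=(198,165,245,215)).items()}
qw=corners(W["w2"][1],(20,75,150,200),85)
print("top",qt,"w2",qw.tolist())
if len(qt["r"])==4==len(qw):
    C=[]
    for a,b in zip(qt["r"],qw):
        e,q=ray(d["top"],[a]);e2,q2=ray(W["w2"][1],[b],W["w2"][0]);p,r=tri((e,q[0]),(e2,q2[0]));C.append(p);print(p.round(4),np.round(r,4))
    print("pan r",np.mean(C,0).round(4))
print("pan r w2 z.092",plane(W["w2"][1],qw,.092,W["w2"][0]).mean(0).round(4))
for k in qt: q=plane(d["top"],qt[k],.092);print(k,q.mean(0).round(4))
# far casting axis
for n,roi in(("w1",(245,0,300,72)),("w2",(245,65,300,150)),("w2",(262,180,312,250))):
    o,c=W[n];im=c["color"].astype(int);m=(im.max(2)<125)&(im.max(2)-im.min(2)<28)
    k=max(blobs(im,m,100,roi),key=cv2.contourArea)
    h=cv2.convexHull(k)[:,0];P=plane(c,h,.03,o)[:,:2];r=cv2.minAreaRect((P*1000).astype(np.float32));print(n,[np.round(x,1) for x in r])
E
python3 m1.py|tail -n +8
```

```text
w1 [[21, 0], [37, 96], [123, 100], [115, 0]]
w2 [[37, 89], [52, 183], [133, 188], [124, 93]]
w1 60 [(409, 421), (447, 459)] [[0.5779, -0.3123], [0.578, -0.3436]] mid [ 0.5779 -0.3279] w 0.0313
w1 90 [(405, 417), (442, 455)] [[0.5428, -0.3115], [0.5429, -0.3423]] mid [ 0.5429 -0.3269] w 0.0308
w1 120 [(402, 413), (438, 450)] [[0.506, -0.3108], [0.506, -0.3423]] mid [ 0.506  -0.3266] w 0.0316
w1 150 [(398, 409), (433, 445)] [[0.4672, -0.3099], [0.4672, -0.341]] mid [ 0.4672 -0.3255] w 0.0311
w2 110 [(403, 414), (439, 451)] [[0.6162, -0.3127], [0.6161, -0.3439]] mid [ 0.6161 -0.3283] w 0.0312
w2 150 [(398, 409), (433, 444)] [[0.565, -0.3119], [0.5649, -0.3429]] mid [ 0.5649 -0.3274] w 0.031
w2 180 [(394, 405), (429, 440)] [[0.5241, -0.3108], [0.524, -0.3427]] mid [ 0.5241 -0.3268] w 0.0318
w2 210 [(391, 401), (424, 435)] [[0.481, -0.3097], [0.4809, -0.3411]] mid [ 0.481  -0.3254] w 0.0313
top {'l': array([[123., 172.],
       [121., 208.],
       [153., 209.],
       [155., 173.]]), 'r': array([[206., 174.],
       [205., 210.],
       [237., 210.],
       [238., 174.]])} w2 [[37.0, 89.0], [52.0, 183.0], [133.0, 188.0], [124.0, 93.0]]
[0.6335 0.1266 0.0978] [0.0023 0.0023]
[0.5299 0.1318 0.0972] [0.0021 0.0021]
[0.5254 0.0397 0.0935] [0.0006 0.0006]
[0.6308 0.0353 0.0918] [0.0013 0.0013]
pan r [0.5799 0.0834 0.0951]
pan r w2 z.092 [0.581  0.0859 0.092 ]
l [0.5894 0.3238 0.092 ]
r [0.5789 0.0836 0.092 ]
w1 [array([ 588.7, -120.6]), array([28.7, 34.1]), np.float64(81.8)]
w2 [array([ 602.6, -120.8]), array([28.4, 54.2]), np.float64(88.5)]
w2 [array([ 466.9, -146. ]), array([85.5, 30.7]), np.float64(26.0)]
```

Everything agrees with the text: the eyes stand at 29–30 mm, the pans are 240 mm apart and about 95 mm high, and the jig is about 30 mm high. Its line is y ≈ -0.327 with yaw ≈ -0.018, and the stop is near x ≈ 0.58. I'm moving above the far casting now.

Call:
arm_command(
  plan=[18, -3.7, 24, 0, 18, -3.7, 24, 0, 18, -3.7, 24, 0, 18, -3.7, 24, 0, 18, -3.7, 24, 0, 0, 0, 0, 0, 0, 0, 0, 0, 0, 0, 0, 0],
  grip=0.75,
)

```text
time_s: 3.2
eef_pos: [0.6181, -0.1229, 0.1851]
eef_rot: [0.0, 1.0, -0.0, 0.001]
wrist_force: [-0.5, 0.4, 0.6]
opening: 0.753
```

```bash
cat > head.py <<'E'
from look import *
import sys
n=sys.argv[1];z=float(sys.argv[2]);roi=tuple(map(int,sys.argv[3:7]))
o,c=snap(n);im=c["color"].astype(int);m=(im.max(2)<125)&(im.max(2)-im.min(2)<28)
k=max(blobs(im,m,300,roi),key=cv2.contourArea);h=cv2.convexHull(k)[:,0]
P=plane(c,h,z,o)[:,:2];r=cv2.minAreaRect((P*1000).astype(np.float32));print([np.round(x,1) for x in r],k[:,0].min(0),k[:,0].max(0))
Rt=Rq(o["eef_rot"]);print("tcp",o["eef_pos"].round(4),"yaw",round(np.arctan2(Rt[1,0],Rt[0,0]),4),"tilt",Rt[:2,2].round(4),o["wrist_force"].round(2))
E
python3 head.py w3 .03 200 100 370 300
```

```text
[array([ 618.9, -123.4]), array([28.5, 81.9]), np.float64(82.4)] [266 155] [301 233]
tcp [ 0.6181 -0.1229  0.1851] yaw -0.0009 tilt [ 0.0017 -0.001 ] [-0.51  0.43  0.64]
```

View pics/w3.png

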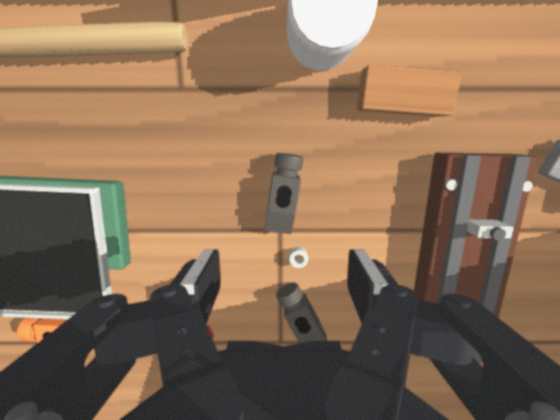

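The far casting appears at (283,194). It measures 82 x 28 mm, centred at (0.6185,-0.1233), with yaw -0.13. I turn the tool to match and go down.

Call:
arm_command(
  plan=[0, 0, 0, 0.132, 0, 0, 35, 0, 0, 0, 40, 0, 0, 0, 40, 0, 0, 0, 30, 0, 0, 0, 18, 0, 0, 0, 10, 0, 0, 0, 4, 0, 0, 0, 0, 0, 0, 0, 0, 0],
)

```text
time_s: 4.25
eef_pos: [0.6194, -0.1226, 0.008]
eef_rot: [0.0, 0.998, -0.066, 0.001]
wrist_force: [-0.8, -0.4, 0.3]
opening: 0.746
```

Call:
arm_command(
  plan=[0, 0, 0, 0, 0, 0, 0, 0, 0, 0, 0, 0, 0, 0, 0, 0, 0, 0, 0, 0, 0, 0, 0, 0, 0, 0, 0, 0],
  grip=0,
)

```text
time_s: 4.95
eef_pos: [0.6191, -0.1225, 0.0074]
eef_rot: [0.0, 0.998, -0.066, 0.001]
wrist_force: [-1.2, 0.4, 5.8]
opening: 0.343
```

Call:
arm_command(
  plan=[0, 0, -10, 0, 0, 0, -30, 0, 0, 0, -40, 0, 0, 0, -40, 0, 0, 0, -40, 0, 0, 0, -20, -0.09, -4.1, -37, 0, 0, -4.1, -37, 0, 0, -4.1, -37, 0, 0, -4.1, -37, 0, 0, -4.1, -37, 0, 0, -4.1, -37, 0, 0, -4.1, -37, 0, 0, -4.1, -37, 0, 0, -4.1, -37, 0, 0, -4.1, -37, 0, 0, -4.1, -37, 0, 0, -4, -37, 0, 0, 0, 0, 0, 0, 0, 0, 0, 0],
)

```text
time_s: 6.95
eef_pos: [0.5868, 0.3242, 0.1855]
eef_rot: [0.0, 1.0, -0.02, -0.001]
wrist_force: [0.1, -0.3, -3.2]
opening: 0.338
```

Run:
```python
from look import *
o,c=snap("w4");Rt=Rq(o["eef_rot"]);print(o["time_s"],"tcp",o["eef_pos"].round(4),"yaw",round(np.arctan2(Rt[1,0],Rt[0,0]),4),o["wrist_force"].round(2),o["opening"])
```

```text
6.95 tcp [0.5868 0.3242 0.1855] yaw -0.04 [ 0.06 -0.31 -3.16] 0.3382818683913269
```

View pics/w4.png

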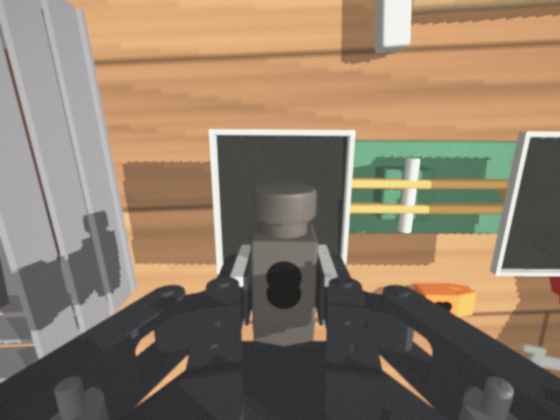

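The casting hangs square over the left pan and is centred between its rims (215–350). I lower it gently.

Call:
arm_command(
  plan=[1, 0, 30, 0, 1, 0, 30, 0, 0, 0, 14, 0, 0, 0, 5, 0, 0, 0, 3, 0, 0, 0, 3, 0, 0, 0, 3, 0, 0, 0, 3, 0, 0, 0, 2, 0, 0, 0, 2, 0, 0, 0, 0, 0, 0, 0, 0, 0],
)

```text
time_s: 8.2
eef_pos: [0.5898, 0.3235, 0.0911]
eef_rot: [0.0, 1.0, -0.021, -0.0]
wrist_force: [-0.2, -0.1, -3.7]
opening: 0.339
```

Call:
arm_command(
  plan=[0, 0, 1, 0, 0, 0, 1, 0, 0, 0, 1, 0, 0, 0, 0, 0, 0, 0, 0, 0],
)

```text
time_s: 8.7
eef_pos: [0.5899, 0.3234, 0.0882]
eef_rot: [0.0, 1.0, -0.021, -0.0]
wrist_force: [0.6, 0.2, -3.8]
opening: 0.343
```

Still no buffer contact, so the pan is within a millimetre or two of its low stop. I release with a small opening.

Call:
arm_command(
  plan=[0, 0, 0, 0, 0, 0, 0, 0, 0, 0, 0, 0, 0, 0, 0, 0, 0, 0, 0, 0, 0, 0, 0, 0],
  grip=0.7,
)

```text
time_s: 9.3
eef_pos: [0.59, 0.3235, 0.0884]
eef_rot: [-0.0, 1.0, -0.021, 0.0]
wrist_force: [0.2, -0.2, -0.2]
opening: 0.7
```

Call:
arm_command(
  plan=[0, 0, -10, 0, 0, 0, -25, 0, 0, 0, -30, 0, 0, 0, -30, 0, 0, 0, -30, 0, 0, 0, 0, 0],
)

```text
time_s: 9.9
eef_pos: [0.5928, 0.3245, 0.2204]
eef_rot: [-0.002, 1.0, -0.021, 0.005]
wrist_force: [1.2, 0.6, -0.1]
opening: 0.701
```

```bash
python3 head.py w5 .11 150 0 420 300
```

```text
[array([598.3, 323.9]), array([90.7, 99.9]), np.float64(87.3)] [231 144] [338 255]
tcp [0.5928 0.3245 0.2204] yaw -0.042 tilt [0.0098 0.0033] [ 1.17  0.59 -0.07]
```

View pics/w5.png

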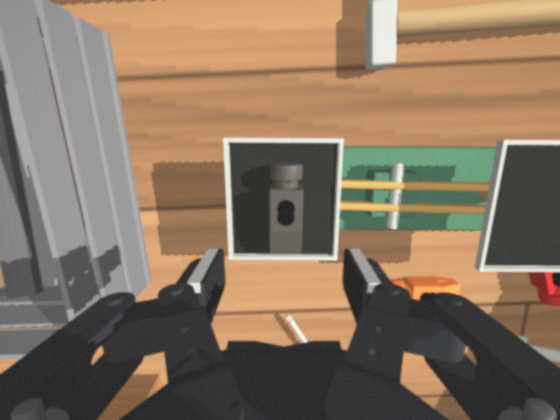

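The casting sits on the left pan, well inside the rim: eye at (286,212), rim from (228,142) to (340,258). Now for the near casting.

Call:
arm_command(
  plan=[-8.8, 39.5, 0, 0, -8.8, 39.5, 0, 0, -8.8, 39.5, 0, 0, -8.8, 39.5, 0, 0, -8.8, 39.5, 0, 0, -8.8, 39.5, 0, 0, -8.8, 39.5, 0, 0, -8.8, 39.5, 0, 0, -8.8, 39.5, 0, 0, -8.8, 39.5, 0, 0, -8.8, 39.5, 0, 0, -8.8, 39.5, 0, 0, 0, 0, 0, -0.124, 0, 0, 0, -0.124, 0, 0, 0, -0.124, 0, 0, 0, -0.124, 0, 0, 10, 0, 0, 0, 10, 0, 0, 0, 0, 0],
  grip=0.7,
)

```text
time_s: 11.85
eef_pos: [0.463, -0.1448, 0.1907]
eef_rot: [-0.002, 0.975, 0.224, -0.002]
wrist_force: [-0.0, -1.1, -0.0]
opening: 0.699
```

```bash
python3 head.py w6 .03 200 100 370 280
```

```text
[array([ 466.5, -145.3]), array([83., 28.]), np.float64(26.4)] [272 151] [299 229]
tcp [ 0.463  -0.1448  0.1907] yaw 0.4515 tilt [-0.0038  0.0023] [-0.03 -1.13 -0.05]
```

Measured at 83 x 28 mm, centred at (0.466,-0.145) with yaw 0.46, which agrees with the earlier fix. I go down and grip.

Call:
arm_command(
  plan=[2.5, 1.7, 30, -0.01, 0, 0, 40, 0, 0, 0, 40, 0, 0, 0, 35, 0, 0, 0, 20, 0, 0, 0, 12, 0, 0, 0, 5, 0, 0, 0, 0, 0, 0, 0, 0, 0],
)

```text
time_s: 12.8
eef_pos: [0.4684, -0.1466, 0.0124]
eef_rot: [0.001, 0.973, 0.23, 0.001]
wrist_force: [0.1, 0.2, -0.2]
opening: 0.696
```

Call:
arm_command(
  plan=[0, 0, 0, 0, 0, 0, 0, 0, 0, 0, 0, 0, 0, 0, 0, 0, 0, 0, 0, 0, 0, 0, 0, 0, 0, 0, 0, 0],
  grip=0,
)

```text
time_s: 13.5
eef_pos: [0.4681, -0.1463, 0.0124]
eef_rot: [0.0, 0.973, 0.23, 0.001]
wrist_force: [-2.3, 1.4, 6.0]
opening: 0.336
```

Call:
arm_command(
  plan=[0, 0, -10, 0, 0, 0, -30, 0, 0, 0, -40, 0, 0, 0, -40, 0, 0, 0, -40, 0.1, 0, 0, -20, 0.1, 0, 0, 0, 0.1, 0, 0, 0, 0.1, 0, 0, 0, 0.1, 14.9, -33.6, 0, 0, 14.9, -33.6, 0, 0, 14.9, -33.6, 0, 0, 14.9, -33.6, 0, 0, 14.9, -33.6, 0, 0, 14.9, -33.6, 0, 0, 14.9, -33.6, 0, 0, 0, 0, 0, 0, 0, 0, 0, 0],
)

```text
time_s: 15.3
eef_pos: [0.5797, 0.0858, 0.1911]
eef_rot: [0.0, 1.0, -0.017, -0.001]
wrist_force: [0.7, -0.6, -2.4]
opening: 0.333
```

Run:
```python
from look import *
o,c=snap("w7");Rt=Rq(o["eef_rot"]);print(o["time_s"],"tcp",o["eef_pos"].round(4),"yaw",round(np.arctan2(Rt[1,0],Rt[0,0]),4),o["wrist_force"].round(2),o["opening"])
```

```text
15.3 tcp [0.5797 0.0858 0.1911] yaw -0.0342 [ 0.71 -0.6  -2.38] 0.33342696919415443
```

View pics/w7.png

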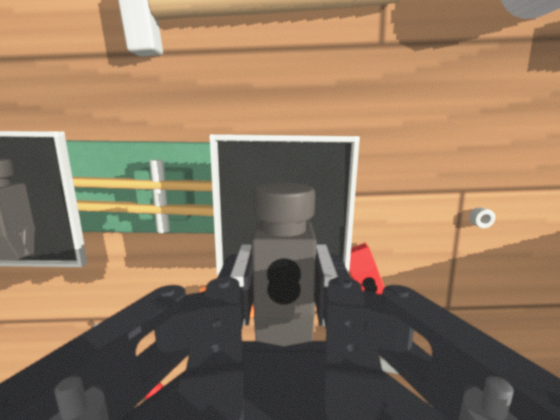

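The second casting is centred over the right pan, whose rim spans columns 213–356, and the left casting still lies on its pan at the left edge. I lower it onto the raised pan.

Call:
arm_command(
  plan=[1, 1, 30, 0, 0, 0, 25, 0, 0, 0, 10, 0, 0, 0, 3, 0, 0, 0, 2, 0, 0, 0, 2, 0, 0, 0, 1, 0, 0, 0, 1, 0, 0, 0, 1, 0, 0, 0, 0, 0, 0, 0, 0, 0],
)

```text
time_s: 16.45
eef_pos: [0.5813, 0.0842, 0.1165]
eef_rot: [-0.0, 1.0, -0.018, 0.0]
wrist_force: [0.5, 0.9, -2.2]
opening: 0.334
```

Call:
arm_command(
  plan=[0, 0, 0.7, 0, 0, 0, 0.7, 0, 0, 0, 0.6, 0, 0, 0, 0, 0, 0, 0, 0, 0, 0, 0, 0, 0],
)

```text
time_s: 17.05
eef_pos: [0.5813, 0.0842, 0.1144]
eef_rot: [-0.0, 1.0, -0.018, 0.0]
wrist_force: [0.5, 0.8, 0.5]
opening: 0.337
```

The pan now carries the casting: the reading went from -2.2 to +0.5 N. I release it.

Call:
arm_command(
  plan=[0, 0, 0, 0, 0, 0, 0, 0, 0, 0, 0, 0, 0, 0, 0, 0, 0, 0, 0, 0, 0, 0, 0, 0],
  grip=0.7,
)

```text
time_s: 17.65
eef_pos: [0.5812, 0.0841, 0.1143]
eef_rot: [0.0, 1.0, -0.018, 0.0]
wrist_force: [0.6, 0.5, -0.6]
opening: 0.7
```

Call:
arm_command(
  plan=[0, 0, -10, 0, 0, 0, -25, 0, 0, 0, -30, 0, 0, 0, -30, 0, 0, -25, -30, 0, 0, -25, 0, 0, 0, -25, 0, 0, 0, -25, 0, 0, 0, 0, 0, 0, 0, 0, 0, 0, 0, 0, 0, 0, 0, 0, 0, 0, 0, 0, 0, 0, 0, 0, 0, 0, 0, 0, 0, 0, 0, 0, 0, 0, 0, 0, 0, 0, 0, 0, 0, 0],
)

```text
time_s: 19.45
eef_pos: [0.5847, 0.1841, 0.2393]
eef_rot: [0.0, 1.0, -0.018, -0.0]
wrist_force: [-0.2, 0.2, -0.3]
opening: 0.703
```

Run:
```python
from look import *
o,c=snap("w8");Rt=Rq(o["eef_rot"]);print(o["time_s"],"tcp",o["eef_pos"].round(4),"yaw",round(np.arctan2(Rt[1,0],Rt[0,0]),4),o["wrist_force"].round(2),o["opening"])
```

```text
19.45 tcp [0.5847 0.1841 0.2393] yaw -0.0361 [-0.17  0.22 -0.27] 0.7028116724705049
```

View pics/w8.png

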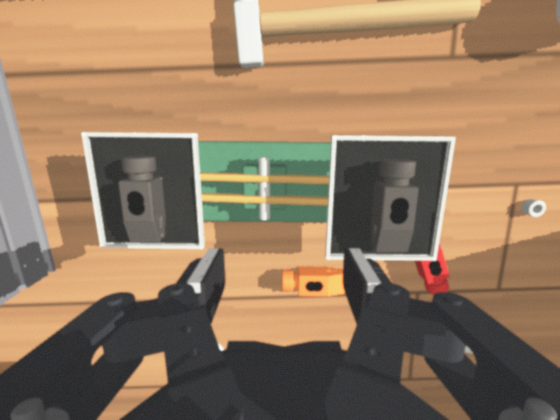

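The right pan looks larger, so it is nearer the camera: rim width is about 121 px against 115 px for the left. I check that numerically before gripping, without moving the pans.

Run:
```python
from look import *
o,c=pickle.load(open("w8.pkl","rb"))
im=c["color"].astype(int)
for nm,roi in(("l",(75,120,210,255)),("r",(322,125,460,268))):
    m=(im.min(2)>150).astype(np.uint8);z=np.zeros_like(m);z[roi[1]:roi[3],roi[0]:roi[2]]=m[roi[1]:roi[3],roi[0]:roi[2]]
    n,l,s,_=cv2.connectedComponentsWithStats(z);k=1+np.argmax(s[1:,4]);ys,xs=np.nonzero(l==k);p=np.c_[xs,ys]
    q=cv2.approxPolyDP(cv2.convexHull(p.astype(np.int32)),6,True)[:,0].astype(float);print(nm,q.tolist())
    for h in(.084,.096,.108):
        P=plane(c,q,h,o)[:,:2];r=cv2.minAreaRect((P*1000).astype(np.float32));print(h,[np.round(x,1) for x in r])
```

```text
l [[204.0, 247.0], [100.0, 247.0], [81.0, 133.0], [197.0, 133.0]]
0.084 [array([592.8, 324.7]), array([112.7, 120. ]), np.float64(87.4)]
0.096 [array([595.2, 318.9]), array([108.2, 115.1]), np.float64(87.4)]
0.108 [array([597.6, 313.2]), array([103.7, 110.3]), np.float64(87.4)]
r [[455.0, 137.0], [435.0, 260.0], [360.0, 267.0], [325.0, 258.0], [332.0, 135.0]]
0.084 [array([570.4,  78.1]), array([120.3, 140.3]), np.float64(87.0)]
0.096 [array([573.6,  82.2]), array([115.5, 134.6]), np.float64(87.0)]
0.108 [array([576.9,  86.4]), array([110.6, 129. ]), np.float64(87.0)]
```

The left rim fits its true 110 x 120 mm size at z≈0.084 and the right fits at ≈0.108. So the left pan is low and its casting is the heavier one, which agrees with the lift weights of about 3.8 N against 2.4 N. I grip the left casting on its pan.

Call:
arm_command(
  plan=[0, -35, 0, 0.006, 0, -35, 0, 0, 0, -35, 0, 0, 0, -34.5, 0, 0, 0, 0, 40, 0, 0, 0, 40, 0, 0, 0, 35, 0, 0, 0, 20, 0, 0, 0, 10, 0, 0, 0, 3, 0, 0, 0, 0, 0, 0, 0, 0, 0],
)

```text
time_s: 20.7
eef_pos: [0.5916, 0.3238, 0.0932]
eef_rot: [-0.001, 1.0, -0.021, 0.001]
wrist_force: [0.6, 0.3, 1.1]
opening: 0.7
```

Call:
arm_command(
  plan=[-1.5, 0, 2, 0, 0, 0, 0, 0, 0, 0, 0, 0],
)

```text
time_s: 21.0
eef_pos: [0.5891, 0.3236, 0.0898]
eef_rot: [-0.0, 1.0, -0.021, 0.0]
wrist_force: [-0.4, -0.3, 0.0]
opening: 0.701
```

Call:
arm_command(
  plan=[0, 0, 0, 0, 0, 0, 0, 0, 0, 0, 0, 0, 0, 0, 0, 0, 0, 0, 0, 0, 0, 0, 0, 0, 0, 0, 0, 0],
  grip=0,
)

```text
time_s: 21.7
eef_pos: [0.5892, 0.3235, 0.0897]
eef_rot: [-0.0, 1.0, -0.021, 0.0]
wrist_force: [-1.0, -0.5, 4.4]
opening: 0.338
```

Call:
arm_command(
  plan=[0, 0, -2, 0, 0, 0, -3, 0, 0, 0, -3, 0, 0, 0, -3, 0, 0, 0, -3, 0, 0, 0, -3, 0, 0, 0, -3, 0, 0, 0, -3, 0, 0, 0, -5, 0, 0, 0, -20, 0, 0, 0, -30, 0, 0, 0, -30, 0, 0, 0, 0, 0],
)

```text
time_s: 23.0
eef_pos: [0.5913, 0.3246, 0.2027]
eef_rot: [-0.002, 1.0, -0.021, 0.004]
wrist_force: [1.2, 0.2, -1.7]
opening: 0.338
```

Call:
arm_command(
  plan=[-4.8, 38.5, 0, 0, -4.8, 38.5, 0, 0, -4.8, 38.5, 0, 0, -4.8, 38.5, 0, 0, -4.8, 38.5, 0, 0, -4.8, 38.5, 0, 0, -4.8, 38.5, 0, 0, -4.8, 38.5, 0, 0, -4.8, 38.5, 0, 0, -4.8, 38.5, 0, 0, -4.8, 38.5, 0, 0, -4.8, 38.5, 0, 0, -4.8, 38.5, 0, 0, -4.8, 38.5, 0, 0, -4.8, 38.5, 0, 0, -4.8, 38.5, 0, 0, -4.8, 38.5, 0, 0, 0, 0, 0, -0.022, 0, 0, 0, 0, 0, 0, 0, 0],
)

```text
time_s: 25.0
eef_pos: [0.4794, -0.3256, 0.196]
eef_rot: [-0.001, 1.0, -0.01, -0.001]
wrist_force: [-0.4, 0.1, -3.1]
opening: 0.332
```

Run:
```python
from look import *
o,c=snap("w9");Rt=Rq(o["eef_rot"]);print(o["time_s"],"tcp",o["eef_pos"].round(4),"yaw",round(np.arctan2(Rt[1,0],Rt[0,0]),4),"tilt",Rt[:2,2].round(4),o["wrist_force"].round(2),o["opening"])
```

```text
25.0 tcp [ 0.4794 -0.3256  0.196 ] yaw -0.0202 tilt [-0.0014  0.0021] [-0.45  0.12 -3.07] 0.3324642233500529
```

View pics/w9.png

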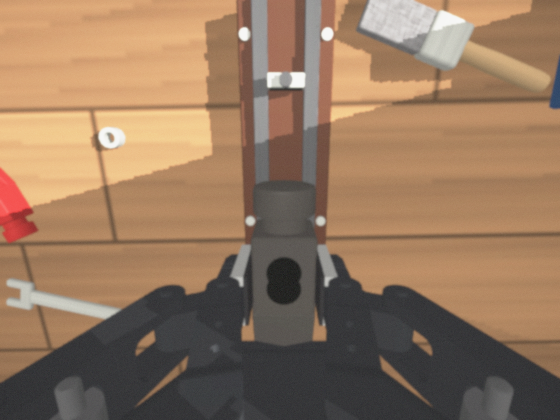

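The jig is dead ahead. Its rear screws are at (250,221) and (320,221), its far screws at (244,34) and (327,34), and the stop at (286,80). The casting's centre line is at about column 284.5. Next I work out the lateral offset and the stop's position.

Run:
```python
from look import *
o,c=pickle.load(open("w9.pkl","rb"));col=c["color"]
im=col.astype(int);Rt=Rq(o["eef_rot"])
def tool(uv,z): return (plane(c,uv,z,o)-o["eef_pos"])@Rt
def cen(x,y,r=8):
    p=im[y-r:y+r+1,x-r:x+r+1].min(2);m=(p>p.max()-60).astype(np.uint8);n,l,s,q=cv2.connectedComponentsWithStats(m);k=1+np.argmax(s[1:,4]);return q[k]+[x-r,y-r]
s=[cen(*p) for p in((244,34),(327,34),(250,221),(320,221))]
T=tool(s,.033);print(np.round(s,1).tolist(),(T[:,:2]*1000).round(1).tolist(),"mid mm",((T[0]+T[1])/2*1000)[:2].round(2),((T[2]+T[3])/2*1000)[:2].round(2))
b=cv2.GaussianBlur(col,(3,3),0).astype(int)
for r in(60,110,130,150,170):
    sat=b[r,245:330,0]-b[r,245:330,2];g=np.flatnonzero(sat<22)+245
    runs=[(int(x[0]),int(x[-1])) for x in np.split(g,np.flatnonzero(np.diff(g)>1)+1) if len(x)>4]
    if len(runs)==2:
        t=tool([[runs[0][1]+.5,r],[runs[1][0]-.5,r]],.038)*1000;print(r,runs,t[:,:2].round(1).tolist(),"mid",t[:,1].mean().round(2))
# held casting block sides at row 250..330, top at tool z: -(0.0205)
Rc=np.array(c["T_tool_cam"]);K=c["camera_matrix"]
for r in(235,240):
    print(r,im[r,240:330:1].max(1).tolist())
# stop white: rows
for x in(275,286,298): print(x,im[66:95,x].min(1).tolist())
```

```text
[[243.6, 33.5], [327.0, 33.6], [249.9, 220.4], [320.2, 220.7]] [[150.9, -36.4], [150.7, 40.1], [-29.0, -36.1], [-29.4, 39.7]] mid mm [150.8    1.86] [-29.22   1.82]
60 [(252, 266), (304, 318)] [[127.7, -15.5], [127.6, 18.7]] mid 1.58
110 [(254, 267), (303, 316)] [[83.8, -15.2], [83.8, 18.5]] mid 1.63
130 [(254, 267), (303, 316)] [[65.3, -15.5], [65.2, 18.8]] mid 1.65
150 [(255, 268), (303, 316)] [[46.0, -14.8], [46.0, 19.1]] mid 2.16
170 [(255, 268), (302, 315)] [[26.1, -15.0], [26.1, 18.4]] mid 1.68
235 [183, 186, 185, 182, 167, 135, 111, 107, 110, 108, 108, 99, 90, 80, 78, 76, 78, 77, 80, 77, 80, 76, 78, 78, 77, 79, 75, 79, 78, 78, 78, 77, 78, 79, 82, 81, 82, 83, 80, 85, 81, 86, 84, 79, 82, 86, 81, 82, 82, 83, 82, 80, 78, 79, 78, 78, 77, 79, 80, 76, 79, 77, 75, 77, 79, 75, 78, 77, 76, 75, 78, 76, 74, 78, 77, 88, 99, 107, 106, 112, 110, 111, 108, 111, 112, 127, 149, 166, 170, 169]
240 [121, 123, 123, 120, 118, 111, 106, 106, 108, 103, 95, 90, 91, 91, 95, 92, 97, 92, 93, 93, 95, 93, 93, 93, 92, 94, 95, 92, 94, 90, 93, 92, 91, 92, 91, 95, 92, 92, 94, 94, 95, 92, 94, 95, 95, 90, 93, 92, 96, 90, 92, 93, 93, 93, 93, 94, 93, 92, 94, 95, 90, 95, 92, 90, 92, 92, 93, 93, 90, 92, 90, 92, 93, 89, 92, 91, 91, 97, 104, 110, 107, 108, 107, 110, 111, 118, 138, 144, 148, 147]
275 [90, 90, 88, 92, 95, 122, 198, 241, 243, 231, 217, 210, 209, 207, 207, 210, 208, 209, 205, 202, 183, 141, 85, 56, 58, 63, 69, 67, 68]
286 [91, 92, 92, 92, 100, 121, 144, 154, 154, 156, 154, 153, 154, 155, 154, 151, 154, 151, 153, 142, 121, 92, 64, 51, 57, 65, 70, 68, 71]
298 [69, 71, 73, 72, 77, 110, 194, 242, 246, 246, 246, 246, 246, 246, 246, 246, 246, 246, 246, 245, 237, 187, 103, 55, 56, 68, 70, 69, 70]
```

The jig's middle line lies 1.7 mm to tool +y and is parallel to the tool. The channel measures 34 mm wide, as it should, and the stop face is about 102 mm ahead, so contact is expected after roughly 60 mm of travel. I shift across and lower.

Call:
arm_command(
  plan=[0, 1.7, 30, 0, 0, 0, 40, 0, 0, 0, 35, 0, 0, 0, 25, 0, 0, 0, 10, 0, 0, 0, 3, 0, 0, 0, 0, 0, 0, 0, 0, 0],
)

```text
time_s: 25.85
eef_pos: [0.4809, -0.3294, 0.0561]
eef_rot: [0.001, 1.0, -0.01, 0.001]
wrist_force: [0.1, 0.0, -3.1]
opening: 0.337
```

```bash
cat > wall.py <<'E'
from look import *
import sys
o,c=snap(sys.argv[1]);Rt=Rq(o["eef_rot"]);print("tcp",o["eef_pos"].round(4),"yaw",round(np.arctan2(Rt[1,0],Rt[0,0]),4),"tilt",Rt[:2,2].round(4),o["wrist_force"].round(2))
b=cv2.GaussianBlur(c["color"],(3,3),0).astype(int)
for r in range(15,190,20):
    a,e=215,355
    sat=b[r,a:e,0]-b[r,a:e,2];g=np.flatnonzero(sat<22)+a
    runs=[(int(x[0]),int(x[-1])) for x in np.split(g,np.flatnonzero(np.diff(g)>1)+1) if len(x)>6]
    if len(runs)==2:
        w=plane(c,[[runs[0][1]+.5,r],[runs[1][0]-.5,r]],.038,o);t=(w-o["eef_pos"])@Rt*1000;print(r,runs,"tool",t[:,:2].round(1).tolist(),"mid",t[:,1].mean().round(2),"world",w[:,:2].mean(0).round(4))
    else: print(r,runs)
E
python3 wall.py w10
```

```text
tcp [ 0.4809 -0.3294  0.0561] yaw -0.0198 tilt [ 0.0021 -0.0022] [ 0.11  0.03 -3.1 ]
15 [(215, 243), (272, 283), (314, 342)]
35 [(215, 341)]
55 [(217, 340)]
75 [(218, 246), (312, 339)] tool [[92.8, -18.5], [92.8, 14.1]] mid -2.18 world [ 0.5737 -0.3291]
95 [(219, 246), (312, 339)] tool [[83.4, -18.8], [83.4, 14.3]] mid -2.23 world [ 0.5643 -0.3289]
115 [(220, 246), (311, 338)] tool [[73.7, -19.1], [73.6, 14.0]] mid -2.53 world [ 0.5546 -0.3284]
135 [(221, 247), (311, 337)] tool [[63.6, -18.9], [63.6, 14.3]] mid -2.31 world [ 0.5446 -0.3284]
155 [(222, 248), (310, 336)] tool [[53.2, -18.7], [53.2, 14.0]] mid -2.36 world [ 0.5342 -0.3282]
175 [(223, 248), (310, 335)] tool [[42.5, -19.0], [42.4, 14.2]] mid -2.4 world [ 0.5234 -0.3279]
```

View pics/w10.png

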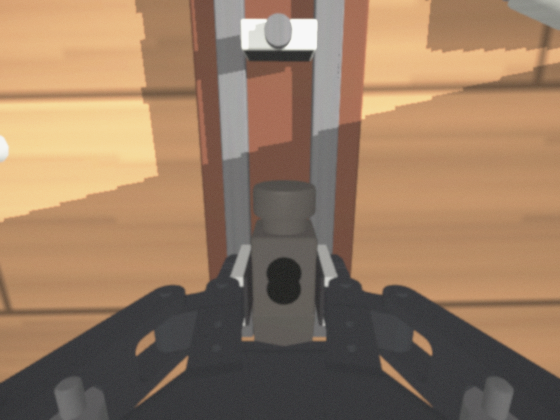

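The second look (channel between columns 247 and 311, casting centred on 284.5, stop at (279,40)) puts the middle line 2.3 mm to tool -y, so the descent drifted sideways. I correct it and lower.

Call:
arm_command(
  plan=[0, -2.3, 0, 0, 0, 0, 0, 0, 0, 0, 0, 0],
)

```text
time_s: 26.2
eef_pos: [0.48, -0.3264, 0.0547]
eef_rot: [0.0, 1.0, -0.01, 0.0]
wrist_force: [0.3, -0.7, -3.1]
opening: 0.338
```

```bash
python3 wall.py w11|grep -E "tcp|^(95|155)"
```

```text
tcp [ 0.48   -0.3264  0.0547] yaw -0.0201 tilt [ 0.0005 -0.0005] [ 0.27 -0.7  -3.06]
95 [(224, 251), (318, 345)] tool [[83.2, -16.1], [83.2, 17.2]] mid 0.57 world [ 0.5632 -0.3287]
155 [(227, 253), (316, 342)] tool [[53.3, -15.9], [53.3, 17.0]] mid 0.58 world [ 0.5333 -0.3281]
```

Call:
arm_command(
  plan=[0, 0.5, 3, 0, 0, 0, 3, 0, 0, 0, 3, 0, 0, 0, 2, 0, 0, 0, 1, 0, 0, 0, 1, 0, 0, 0, 0, 0, 0, 0, 0, 0],
)

```text
time_s: 27.05
eef_pos: [0.4799, -0.3269, 0.0414]
eef_rot: [0.0, 1.0, -0.01, 0.0]
wrist_force: [0.5, 0.2, -3.3]
opening: 0.337
```

Call:
arm_command(
  plan=[0, 0, 0.5, 0, 0, 0, 0.5, 0, 0, 0, 0, 0, 0, 0, 0, 0],
)

```text
time_s: 27.45
eef_pos: [0.4798, -0.3269, 0.0403]
eef_rot: [0.0, 1.0, -0.01, -0.0]
wrist_force: [0.4, -0.1, -4.1]
opening: 0.339
```

The casting is in the channel and hovering within about a millimetre of the floor. I slide it forward, quickly at first.

Call:
arm_command(
  plan=[5, 0, 0, 0, 8, 0, 0, 0, 8, 0, 0, 0, 8, 0, 0, 0, 7, 0, 0, 0, 4, 0, 0, 0, 0, 0, 0, 0, 0, 0, 0, 0],
)

```text
time_s: 28.25
eef_pos: [0.5197, -0.3275, 0.0401]
eef_rot: [-0.0, 1.0, -0.01, -0.0]
wrist_force: [-0.2, -0.2, -4.3]
opening: 0.338
```

```bash
python3 wall.py w12
```

```text
tcp [ 0.5197 -0.3275  0.0401] yaw -0.0199 tilt [-0.0005  0.0003] [-0.25 -0.23 -4.32]
15 [(215, 245), (323, 354)] tool [[114.0, -16.3], [114.0, 16.8]] mid 0.27 world [ 0.6336 -0.33  ]
35 [(215, 246), (322, 354)] tool [[106.3, -16.1], [106.3, 16.6]] mid 0.27 world [ 0.6259 -0.3299]
55 [(215, 246), (322, 353)] tool [[98.4, -16.4], [98.4, 16.9]] mid 0.27 world [ 0.618  -0.3297]
75 [(216, 247), (321, 352)] tool [[90.2, -16.2], [90.2, 16.7]] mid 0.27 world [ 0.6098 -0.3296]
95 [(217, 248), (321, 351)] tool [[81.7, -16.0], [81.7, 17.0]] mid 0.5 world [ 0.6014 -0.3296]
115 [(219, 350)]
135 [(220, 348)]
155 [(221, 250), (319, 347)] tool [[54.6, -15.9], [54.6, 16.9]] mid 0.52 world [ 0.5742 -0.3291]
175 [(222, 250), (318, 346)] tool [[44.9, -16.2], [44.9, 16.7]] mid 0.28 world [ 0.5646 -0.3287]
```

Call:
arm_command(
  plan=[2, 0, 0, 0, 2, 0, 0, 0, 2, 0, 0, 0, 2, 0, 0, 0, 1, 0, 0, 0, 1, 0, 0, 0, 1, 0, 0, 0, 1, 0, 0, 0, 0, 0, 0, 0],
)

```text
time_s: 29.2
eef_pos: [0.5319, -0.3279, 0.0403]
eef_rot: [0.0, 1.0, -0.01, 0.0]
wrist_force: [0.2, -0.4, -3.5]
opening: 0.333
```

Call:
arm_command(
  plan=[0.5, 0, 0, 0, 0.5, 0, 0, 0, 0, 0, 0, 0],
)

```text
time_s: 29.5
eef_pos: [0.5328, -0.3279, 0.0403]
eef_rot: [0.0, 1.0, -0.01, 0.0]
wrist_force: [-0.7, -1.0, -3.4]
opening: 0.337
```

Call:
arm_command(
  plan=[0.5, 0, 0, 0, 0.5, 0, 0, 0, 0, 0, 0, 0],
)

```text
time_s: 29.8
eef_pos: [0.5339, -0.328, 0.0403]
eef_rot: [0.0, 1.0, -0.01, 0.0]
wrist_force: [-0.4, 0.1, -3.2]
opening: 0.335
```

Call:
arm_command(
  plan=[0.5, 0, 0, 0, 0.5, 0, 0, 0, 0, 0, 0, 0],
)

```text
time_s: 30.1
eef_pos: [0.5349, -0.328, 0.0403]
eef_rot: [0.0, 1.0, -0.01, 0.0]
wrist_force: [1.4, 1.0, -3.1]
opening: 0.335
```

Call:
arm_command(
  plan=[0.5, 0, 0, 0, 0, 0, 0, 0],
)

```text
time_s: 30.3
eef_pos: [0.5354, -0.328, 0.0403]
eef_rot: [0.0, 1.0, -0.01, 0.0]
wrist_force: [0.0, -0.3, -3.4]
opening: 0.337
```

Call:
arm_command(
  plan=[0.5, 0, 0, 0, 0, 0, 0, 0],
)

```text
time_s: 30.5
eef_pos: [0.5359, -0.328, 0.0403]
eef_rot: [0.0, 1.0, -0.01, 0.0]
wrist_force: [0.3, 0.3, -2.9]
opening: 0.334
```

Call:
arm_command(
  plan=[0.5, 0, 0, 0, 0, 0, 0, 0],
)

```text
time_s: 30.7
eef_pos: [0.5363, -0.328, 0.0403]
eef_rot: [0.0, 1.0, -0.01, 0.0]
wrist_force: [-0.7, 0.2, -3.4]
opening: 0.337
```

Call:
arm_command(
  plan=[0.5, 0, 0, 0, 0, 0, 0, 0],
)

```text
time_s: 30.9
eef_pos: [0.5369, -0.328, 0.0403]
eef_rot: [-0.0, 1.0, -0.01, 0.0]
wrist_force: [-0.3, -0.3, -3.0]
opening: 0.339
```

Call:
arm_command(
  plan=[0.5, 0, 0, 0, 0, 0, 0, 0],
)

```text
time_s: 31.1
eef_pos: [0.5374, -0.328, 0.0403]
eef_rot: [0.0, 1.0, -0.01, 0.0]
wrist_force: [0.3, -0.3, -3.6]
opening: 0.333
```

Call:
arm_command(
  plan=[0.5, 0, 0, 0, 0, 0, 0, 0],
)

```text
time_s: 31.3
eef_pos: [0.5378, -0.328, 0.0403]
eef_rot: [-0.0, 1.0, -0.01, 0.0]
wrist_force: [-0.1, 0.3, -4.0]
opening: 0.334
```

Call:
arm_command(
  plan=[0.5, 0, 0, 0, 0, 0, 0, 0],
)

```text
time_s: 31.5
eef_pos: [0.5384, -0.3281, 0.0403]
eef_rot: [0.0, 1.0, -0.01, 0.0]
wrist_force: [-0.0, -0.6, -3.4]
opening: 0.336
```

Call:
arm_command(
  plan=[0.4, 0, 0, 0, 0, 0, 0, 0],
)

```text
time_s: 31.7
eef_pos: [0.5387, -0.3281, 0.0403]
eef_rot: [-0.0, 1.0, -0.01, -0.0]
wrist_force: [-0.7, -0.2, -3.7]
opening: 0.336
```

```bash
python3 wall.py w13|head -1
python3 - <<'E'
from look import *
o,c=pickle.load(open("w13.pkl","rb"));im=c["color"]
cv2.imwrite("pics/w13c.png",cv2.resize(im[90:260,190:380],None,fx=3,fy=3)[:,:,::-1])
E
```

```text
tcp [ 0.5387 -0.3281  0.0403] yaw -0.0203 tilt [-0.  0.] [-0.73 -0.24 -3.7 ]
```

View pics/w13c.png

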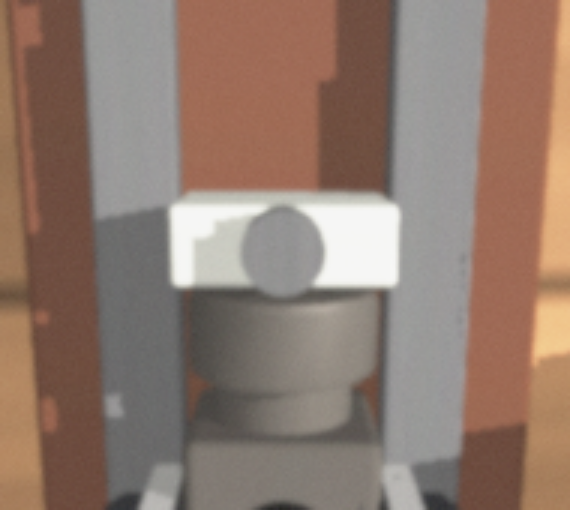

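The crop shows the casting's face almost at the stop, with a thin dark gap near (285,292), and the casting centred between the walls. I continue in finer steps.

Call:
arm_command(
  plan=[0.3, 0, 0, 0, 0, 0, 0, 0],
)

```text
time_s: 31.95
eef_pos: [0.539, -0.3281, 0.0403]
eef_rot: [0.0, 1.0, -0.01, 0.0]
wrist_force: [0.1, 0.3, -4.2]
opening: 0.332
```

Call:
arm_command(
  plan=[0.3, 0, 0, 0, 0, 0, 0, 0],
)

```text
time_s: 32.15
eef_pos: [0.5393, -0.3281, 0.0403]
eef_rot: [0.0, 1.0, -0.01, 0.0]
wrist_force: [1.0, -0.5, -3.2]
opening: 0.336
```

Call:
arm_command(
  plan=[0.3, 0, 0, 0, 0, 0, 0, 0],
)

```text
time_s: 32.35
eef_pos: [0.5396, -0.3281, 0.0403]
eef_rot: [-0.0, 1.0, -0.01, -0.0]
wrist_force: [-0.3, -0.5, -3.1]
opening: 0.338
```

Call:
arm_command(
  plan=[0.3, 0, 0, 0, 0, 0, 0, 0],
)

```text
time_s: 32.55
eef_pos: [0.5397, -0.3281, 0.0402]
eef_rot: [-0.0, 1.0, -0.01, -0.0]
wrist_force: [-1.6, 0.2, -2.6]
opening: 0.339
```

Call:
arm_command(
  plan=[0.3, 0, 0, 0, 0, 0, 0, 0],
)

```text
time_s: 32.75
eef_pos: [0.5397, -0.3281, 0.0402]
eef_rot: [-0.0, 1.0, -0.01, -0.001]
wrist_force: [-3.8, -0.2, -1.7]
opening: 0.339
```

Call:
arm_command(
  plan=[0.3, 0, 0, 0, 0, 0, 0, 0],
)

```text
time_s: 32.95
eef_pos: [0.5397, -0.3281, 0.0402]
eef_rot: [-0.0, 1.0, -0.01, -0.001]
wrist_force: [-4.8, 0.4, -0.8]
opening: 0.338
```

Contact with the stop: about 2 N per 0.3 mm step. I press on to around 9 N and hold.

Call:
arm_command(
  plan=[0.3, 0, 0, 0, 0.3, 0, 0, 0, 0, 0, 0, 0],
)

```text
time_s: 33.25
eef_pos: [0.5398, -0.3281, 0.0402]
eef_rot: [-0.0, 1.0, -0.01, -0.001]
wrist_force: [-8.7, 0.3, 1.7]
opening: 0.338
```

Call:
arm_command(
  plan=[0.3, 0, 0, 0, 0, 0, 0, 0, 0, 0, 0, 0],
)

```text
time_s: 33.55
eef_pos: [0.5398, -0.3281, 0.0402]
eef_rot: [-0.0, 1.0, -0.01, -0.002]
wrist_force: [-9.3, 0.3, 1.8]
opening: 0.34
```

Firm at 9.3 N. I lower the last fraction to the floor and check that before letting go.

Call:
arm_command(
  plan=[0, 0, 0.4, 0, 0, 0, 0.4, 0, 0, 0, 0, 0],
)

```text
time_s: 33.85
eef_pos: [0.5398, -0.3281, 0.0397]
eef_rot: [-0.0, 1.0, -0.01, -0.002]
wrist_force: [-9.5, 0.2, 3.4]
opening: 0.34
```

Call:
arm_command(
  plan=[0, 0, 0, 0, 0, 0, 0, 0, 0, 0, 0, 0, 0, 0, 0, 0, 0, 0, 0, 0, 0, 0, 0, 0],
  grip=0.65,
)

```text
time_s: 34.45
eef_pos: [0.5415, -0.3281, 0.0395]
eef_rot: [0.0, 1.0, -0.01, 0.0]
wrist_force: [0.6, -0.3, 0.1]
opening: 0.649
```

Call:
arm_command(
  plan=[0, 0, -5, 0, 0, 0, -10, 0, 0, 0, -25, 0, 0, 0, -30, 0, 0, 0, -30, 0, -20, 0, -20, 0, -20, 0, -20, 0, -20, 0, 0, 0, -20, 0, 0, 0, 0, 0, 0, 0, 0, 0, 0, 0],
)

```text
time_s: 35.55
eef_pos: [0.4618, -0.3269, 0.1805]
eef_rot: [0.001, 1.0, -0.01, 0.001]
wrist_force: [0.4, 0.1, 1.0]
opening: 0.648
```

Run:
```python
from look import *
o,c=snap("w14");im=c["color"].astype(int);b=cv2.GaussianBlur(c["color"],(3,3),0).astype(int)
Rt=Rq(o["eef_rot"]);print(o["time_s"],o["eef_pos"].round(4),o["wrist_force"].round(2),o["opening"])
m=(im.max(2)<60);m[230:]=0
for k in blobs(im,m,20,(200,60,370,230)):
    M=cv2.moments(k);p=[M["m10"]/M["m00"],M["m01"]/M["m00"]];print("dark",cv2.contourArea(k),np.round(p,1),plane(c,[p],.06,o)[0].round(4),np.round(cv2.minAreaRect(k)[1:][0],1))
mw=(im.min(2)>190)
for k in blobs(im,mw,40,(240,0,330,200)):
    x=k[:,0];print("white",x.min(0),x.max(0),plane(c,[x.min(0),x.max(0)],.054,o)[:,:2].round(4).tolist())
# casting sides along the block vs walls per row
m2=(b.max(2)<110)&(b.max(2)-b.min(2)<28)
for r in range(100,230,8):
    sat=b[r,235:335,0]-b[r,235:335,2];print(r,"".join("#" if m2[r,235+i] else ("." if sat[i]>=22 else "-") for i in range(0,100,1)))
s=ctrl.camera("scene");t=ctrl.camera("top");pickle.dump((s,t),open("end.pkl","wb"))
d=pickle.load(open("d0.pkl","rb"))
for n,x in(("scene",s),("top",t)):
    df=np.abs(x["color"].astype(int)-d[n]["color"]).max(2)>60
    print(n,[(k[:,0].min(0).tolist(),k[:,0].max(0).tolist()) for k in blobs(None,df,12)])
```

```text
35.55 [ 0.4618 -0.3269  0.1805] [0.43 0.09 0.98] 0.6482103424693467
dark 300.0 [283.8 117.7] [ 0.5374 -0.329   0.06  ] [25. 16.]
white [289  48] [304  63] [[0.5921, -0.3344], [0.5807, -0.3467]]
white [264  47] [277  62] [[0.5933, -0.314], [0.5819, -0.3243]]
white [323   0] [330  13] [[0.6258, -0.3618], [0.6166, -0.3675]]
100 ..............##################--------------------------------------------------..................
108 ..............##################-------###################---------------------####.................
116 ...............#################-------############################################.................
124 ...............###################################################################..................
132 ...............###################################################################..................
140 ...............###################################################################..................
148 ...............###################################################################..................
156 ................######################
[... 1672 characters left out ...]
 398]), ([56, 388], [87, 395]), ([541, 385], [552, 419]), ([74, 382], [87, 385]), ([226, 354], [233, 360]), ([222, 341], [226, 346]), ([215, 326], [220, 331]), ([138, 320], [546, 419]), ([241, 318], [262, 326]), ([121, 315], [158, 323]), ([54, 309], [105, 351]), ([233, 308], [248, 312]), ([86, 305], [114, 309]), ([294, 284], [307, 296]), ([268, 273], [359, 367]), ([319, 270], [325, 273]), ([93, 268], [158, 302]), ([329, 266], [335, 271]), ([153, 257], [235, 308]), ([300, 228], [305, 235]), ([292, 218], [301, 224]), ([206, 214], [209, 224]), ([123, 213], [125, 223]), ([86, 203], [88, 213]), ([117, 196], [120, 207]), ([317, 193], [432, 304]), ([120, 173], [121, 186]), ([287, 167], [298, 195])]
```

The eye lies at (0.537,-0.329), on the channel's middle line. Its leading end is at x≈0.579 and the stop face at ≈0.581, so it stayed against the stop. I check that the lighter casting is still on its pan, then hand in.

Run:
```python
from look import *
s,t=pickle.load(open("end.pkl","rb"));d=pickle.load(open("d0.pkl","rb"))
g=lambda c:cv2.cvtColor(c["color"],cv2.COLOR_RGB2GRAY)[170:214,196:246].astype(int)
a,b=g(d["top"]),g(t)
for r in range(0,44,3): print("".join("#" if v>150 else ("o" if v>55 else ".") for v in b[r]),"  ","".join("#" if v>150 else ("o" if v>55 else ".") for v in a[r]))
for v,(x,y) in dict(collar=(299,206),tin=(304,126),packer=(333,145),screwdriver=(161,280),hammer=(200,134),brush=(405,172)).items():
    print(v,np.abs(t["color"][y-8:y+9,x-8:x+9].astype(int)-d["top"]["color"][y-8:y+9,x-8:x+9]).mean().round(1))
```

```text
ooooooo##ooooooooooooooooooooooooooooooooooooooooo    oooooo######################################oooooo
ooooooo#oo........oooooooooooooooooooooooooo#ooooo    oooooo##o......................oo........oo##ooooo
ooooooo#o..................................o#ooooo    oooooo##o.................................o##ooooo
oooooo##oo............ooooooooo...........oo#ooooo    oooooo##o.................................o##ooooo
ooooooo#o..............ooooooo............oo#ooooo    oooooo##o.................................o##ooooo
ooooooo#o...........ooooooooooo...........oo#ooooo    oooooo#oo.................................o##ooooo
oooooo##o...........ooo....ooooo..........o##ooooo    ooooo##oo.................................o##ooooo
oooooo##o...........ooo....ooooo..........o##ooooo    oooooo#oo.................................o##ooooo
oooooo##o...........ooo....ooooo..........o##ooooo    oooooo#oo.................................o##ooooo
oooooo##o...........ooooooooooo...........o##ooooo    ooooo##oo.................................o#oooooo
oooooo##o...........ooooooooooo...........o###oooo    ooooo##o..................................o#######
oooooo##o...........ooooooooooo...........o#######    ooooo##o.................................oo#######
oooooo#o............ooooooooooo...........o#######    ooooo##o.................................oo#######
oooooo#oo................................oo##ooooo    ooooo##oooo..............................o###ooooo
oooooooooo####################################oo#o    ooooooooo#########################################
collar 3.6
tin 2.4
packer 3.3
screwdriver 38.1
hammer 3.7
brush 3.7
```

Run:
```python
from look import *
s,t=pickle.load(open("end.pkl","rb"));d=pickle.load(open("d0.pkl","rb"))
for c in(d["top"],t):
    im=c["color"].astype(int);m=(im[...,0]>2.2*im[...,1])&(im[...,0]>60)&(im[...,1]<60)
    for k in blobs(im,m,40,(140,240,200,320)): print(cv2.contourArea(k),[np.round(x,1) for x in cv2.minAreaRect(k)])
print(ctrl.hand_in())
```

```text
80.0 [array([167.2, 295.4]), array([31.3,  3.6]), np.float64(63.4)]
233.5 [array([169.2, 294.4]), array([32.4,  8.8]), np.float64(60.3)]
the job is handed in; nothing more can be done
None
```

I weighed both castings on the balance and laid the heavier one in the jig against the stop. The lighter one is still on the right pan. The job was handed in at about 36 s of the 72 s allowed; it gives no verdict.

- **Weighing:** The left pan sank to about 84 mm and the right rose to about 108 mm at the rim, so the casting on the left was the heavier. The lift weights agreed, at about 3.8 N against 2.4 N.
- **Jig:** I took the heavier casting straight from its low pan and slid it along the channel in fine steps. I pressed it to 9.5 N on the stop, set it down and let go.
- **Casting in the jig:** Its centre is within about 1 mm of the channel's middle line, with its end about 1 mm from the stop by camera.
- **Lighter casting:** It lies well inside the rim of the right pan.
- **Bystanders:** The collar, tin, packer, hammer and brush look unmoved. The area around the screwdriver looked different, which I put down to a change in the arm's shadow. Its red handle stands within about 2 pixels (roughly 5 mm) of where it was.

On the descent into the jig the tool drifted about 2 mm sideways. A second look caught it, and I corrected it before the casting entered the channel. I had used all 12 pictures by then, so the last checks are from pixel measurements rather than by eye.

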